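Sweep the fettling board clear, tuck the drip strip under its lap and hold it down

ROBOT

A 6-joint arm with a two-finger parallel gripper is mounted at the origin on the work surface. World frame = base frame: x ahead of the robot, y to its left, z up, the work surface at z = 0. Lengths are in mm, angles in degrees, forces in N, time in s.
With the tool pointing down it reaches from about 350 to 950 mm from the base axis. Payload 17.4 kg.
Tool frame: the origin (TCP) lies on the centre line of the jaws, within the pads' length; the fingertips stand 8 mm ahead of it and the grasp point (between the pads) lies 11 mm behind it (robot.tcp_to_tips is the distance from the TCP to the fingertips, in mm); z points along the fingers, y is the line along which they close (so a half turn about z gives the same grasp; the last joint's range is limited). The gripper opens to 93 mm and grips with 3 to 60 N. Pads are 15 mm wide; open, the fingers measure 128 mm over their backs; the gripper's body (75 mm by 188 mm) begins 65 mm behind the grasp point.
Start: joints at [65.902, 6.646, 82.598, -0, 90.757, -2.166], TCP at [252.134, 626.148, 226.646] pointing down, gripper open.
Joint ranges: [-162.19, 162.19], [-47.58, 125.68], [4.15, 143.07], [-65.23, 245.23], [0.69, 171.88], [-170.13, 170.13]. Speed limits (degrees/s): [108.29, 108.29, 127.2, 180, 180, 180].

INTERFACE

Orientations are given as a 3x3 rotation matrix whose columns are the frame's x, y, z axes.
In Python, from rig import sensors, camera, get_calibration, workorder, robot gives the robot as it stands. The module is installed in compiled form; this text tells all that it offers.
- The arm moves only by the tool arm_command, never from a script. Its argument "rows" is text: rows parted by semicolons, each of 6 numbers parted by spaces: the shift along the tool's x, y, z in m, then the turn, a rotation vector about the tool's x, y, z in rad. A call has 1 to 5 rows; each row shifts and turns the commanded pose from where the row before left it, along the tool's axes as they then stand; what a row does not reach is not made up. A row lasts 1/12 s, in which the tool goes at most 41.7 mm and 7.16 degrees, less where a joint would pass 70% of its speed; a pose out of reach is approached as far as the arm can. A call with a gripper value outside its range is refused whole. "jaw" is the closure, from 0 (fully open) to 1 (shut), set as the call begins (left out, the last holds). The fingers move at their own pace and stop on an object; "squeeze" is the grip in N (left out, the last holds). Time passes only in rows, so rows that do not move let the fingers close. It gives the time, the measured TCP pose, the force, the opening and the grip force at its end, in the units of the state.
- sensors.observe(): the state, without advancing time (a new reading comes with each control period).
- camera(name): name is "scene" or "top" or "wrist"; returns the picture (384x512x3 uint8, red, green, blue); there is no depth.
- get_calibration(name): a dict with "mtx" (3x3 intrinsics, pixels), "R" (3x3) and "t" (3): a world point X has camera coordinates R X + t; the wrist camera has in their place "tool_from_camera" (4x4, takes a point from camera to tool coordinates, whose origin is the TCP and whose axes are the flange's). Camera axes: x right, y down, z forward; pixel columns grow to the right and rows downward; lengths in mm; the calibration is good to about 2 mm. A picture is of the moment at which its call begins: read the wrist's pose just before it. get_calibration takes no time and is no camera call.
- workorder.hand_in(): hands the job in; it is judged then, once.
The state is a dict: "clock": time; "q": joint angles; "joint_vel": joint speeds; "joint_efforts": joint torques, N m; "position": TCP position; "orientation": TCP orientation; "contact_force": force on the tool from outside, world axes, zero at the start; "moment": the same for the moment, N m; "opening": finger opening in mm; "grip_force": force on a finger pad.
Only numpy, scipy, OpenCV 4.12 (cv2) and the standard library are available. Lean on these libraries where they do the work, as an engineer would, in place of code of your own. Each camera call takes 0.05 s, during which the arm holds its last target. There are 200 camera calls.

TASK

With the scraper block, sweep the three dry clay chips off the blue board into the white catch tray at its end (do not touch the chips with the gripper or with the strip), then put the scraper down on the bench. Take the metal drip strip by its wooden rail and tuck its front edge under the hinged lap at the back of the board, in the middle of the lap and fully home against the batten behind, without lifting the lap. Finish still holding the strip by its rail, pressing it down flat on the board with a kilo or two of force; leave the pots and the bottle where they are.

Things in the scene. Friction and masses are not known exactly. Their poses are not given: they have to be found in the camera images.
- board: Blue board, fixed, 180 (x) x 300 (y) x 18 mm. Frame at the centre of its flat TOP face, 30 mm above the bench, z up; the catch tray is at its -y end, the lap along its far (+x) side. The lap covers x = +30 to +90 mm, y = -120 to +120 mm; under it a stop batten's straight front face stands at x = +58 mm. Open top: x = -90 to +30 mm. Board, tray, batten and lap are one stand, yaw within 0.25 rad.
- tray_mid (a point): Middle of the inner floor of the white catch tray, an open trough at the board's -y end: 170 (x) x 110 (y) mm outside, walls 4 mm thick and 22 mm high (8 mm below the board's top face), floor 4 mm above the bench. Its axes are the board's; it lies at x = -20, y = -205.5 mm from the board's frame.
- lap (a joint): Hinge of the lap, rad: 0 = lying level, grows as its front edge lifts. A loose wooden flap, 60 x 240 x 7 mm, 0.25 kg, held down by its weight only (about 1.2 N at its edge lifts it). At 0 its underside is 8 mm above the board's top face, so the 4 mm strip slides in flat with 4 mm to spare; its upper face is 15 mm above the board.
- lap_edge (a point): Middle of the lap's lower front edge (the mouth of the 8 mm gap): at x = +30, y = 0, z = +8 mm from the board's frame while the lap lies level.
- scraper_grip (a point): Scraper block, loose, ~180 g: steel-shod foot 96 (x) x 44 (y) x 24 mm high, upright wooden handle 50 (x) x 22 (y) mm in its middle, rising to 66 mm. This point is in the handle, 46 mm above the underside. Grip the handle across its 22 mm, along y. The 96 mm faces, which look to +y and -y, push the chips. Starts upright on the bench on the robot's right.
- strip_grip (a point): Drip strip, loose, ~220 g: aluminium plate 80 (x) x 160 (y) x 4 mm, upright wooden rail 18 (x) x 120 (y) mm on its rear (-x) edge, rising to 40 mm. This point is in the rail's middle, 28 mm above the plate's underside, 71 mm behind its front (+x) edge, 9 mm ahead of its rear edge. Grip across the 18 mm, along x. Starts flat on the bench on the left, rail up, front edge away from the robot.
- strip_front_l (a point): Left (+y) corner of the strip's front edge, at mid-thickness (2 mm above its underside); it is at x = +71, y = +80, z = -26 mm from strip_grip.
- strip_front_r (a point): Right (-y) corner of the strip's front edge; at x = +71, y = -80, z = -26 mm from strip_grip.
- chip0_mid (a point): Centre of a loose chip of dry clay, an off-white lump 24 x 18 x 14 mm high, about 11 g, lying on the open part of the board.
- chip1_mid (a point): Centre of a loose chip of dry clay, an off-white lump 20 x 19 x 12 mm high, about 11 g, lying on the open part of the board.
- chip2_mid (a point): Centre of a loose chip of dry clay, an off-white lump 27 x 16 x 13 mm high, about 11 g, lying on the open part of the board.
- pot_a: Small unglazed bottle-shaped pot, 54 mm across, 74 mm high, standing on the bench beyond the board to the left; leave alone. Origin at the centre of its underside.
- pot_b: A second pot like it, near the first; leave alone. Origin at the centre of its underside.
- bottle: Plastic squeeze bottle, 52 mm across, 130 mm high, standing to the right of the board; leave alone. Origin at the centre of its underside.

How it is judged (in metres and radians):
On the way, in this order (a step that is already met when the one before it is completed fails the run):
1. all three chips are in the catch tray (y of chip0_mid in the frame of tray_mid between -0.06 and 0.056 m and x of chip0_mid in the frame of tray_mid between -0.085 and 0.085 m and z of each of chip0_mid, chip1_mid, chip2_mid in the frame of tray_mid below 0.028 m and y of chip1_mid in the frame of tray_mid between -0.06 and 0.056 m and x of chip1_mid in the frame of tray_mid between -0.085 and 0.085 m and y of chip2_mid in the frame of tray_mid between -0.06 and 0.056 m and x of chip2_mid in the frame of tray_mid between -0.085 and 0.085 m), for 0.2 s.
2. the strip's front edge is tucked under the lap (x of each of strip_front_l, strip_front_r in the frame of board above 0.05 m and z of each of strip_front_l, strip_front_r in the frame of board below 0.007 m), for 0.2 s.
At the end, for the whole second after the job is handed in: Chips in the tray; scraper let go, down on the bench. Strip: front corners 20+ mm under the lap (28 is home), middle within 35 mm of the lap's middle, tilt under 0.035 rad, grip point under 32 mm above the board, held by the fingers, pressing the board with over 6 N. Lap lifted under 0.05 rad (all of step 1 and all of step 2 and y of strip_grip in the frame of board between -0.035 and 0.035 m and angle between strip_grip's own z axis and vertical below 0.035 rad and z of strip_grip in the frame of board below 0.032 m and value of joint lap below 0.05 rad and contact force between strip and board above 6 N and contact force between the fingers and strip above 2 N and height (world z) of scraper_grip below 0.056 m and contact force between each of the arm, the fingers and scraper below 0.1 N); the arm keeps its last pose, push and grip.
It fails at once if the lap is lifted (more than 0.09 rad, 5 mm at its edge) (value of joint lap above 0.09 rad).
It fails at once if a chip is touched by the gripper or the strip (contact force between any of the fingers, the arm, strip and chip0 above 0.3 N or contact force between any of the fingers, the arm, strip and chip1 above 0.3 N or contact force between any of the fingers, the arm, strip and chip2 above 0.3 N).
It fails at once if a pot or the bottle is moved (over 20 mm) or tipped (distance of any of pot_a, pot_b, bottle from where it was at the start of the episode above 0.02 m or angle between any of pot_a, pot_b, bottle's own z axis and vertical above 0.3 rad).
It also fails if it takes over 72 s, if anything falls off the work surface, if the arm or the gripper's body presses on something with over 40 N, if the wrist force passes 120 N, or if a joint passes its speed limit or range.

## Working session

There is one attempt and no reset: what is moved stays moved. The work goes in short steps, Python scripts to look and compute and a tool call to move; the robot and the scene stay as the last step left them, time stands still between calls to the robot, and variables do not carry over. Pictures are saved under pics/ and viewed, at most 10 in all, crops included, and the job is handed in when it is done.

Besides the shell and the picture viewer there is one more tool, called as name(argument=value, ...), one argument or row to a line, values as JSON. arm_command: Moves the arm, as the interface text tells. Its arguments: {"type":"object","properties":{"rows":{"type":"string"},"jaw":{"type":"number"},"squeeze":{"type":"number"}},"required":["rows"]}

```bash
mkdir -p pics; python3 - <<'E'
from rig import sensors,camera,get_calibration
import cv2
for n in("top","scene"):
    im=camera(n); cv2.imwrite(f"pics/{n}0.png",im[:,:,::-1])
    c=get_calibration(n); print(n,c)
s=sensors.observe(); print(s)
E
python3 - <<'E'
import cv2
a=cv2.imread('pics/top0.png');cv2.imwrite('pics/top0b.png',cv2.resize(a,(800,600),interpolation=cv2.INTER_CUBIC))
E
```

```text
top {'mtx': array([[454.3774294 ,   0.        , 258.10639726],
       [  0.        , 454.3774294 , 195.82005902],
       [  0.        ,   0.        ,   1.        ]]), 'R': array([[-0.00588265, -0.99975308, -0.02142855],
       [-0.98285746,  0.00972943, -0.18411019],
       [ 0.18427321,  0.01997816, -0.982672  ]]), 't': array([  28.63870561,  541.69240642, 1219.67603353])}
scene {'mtx': array([[386.25622891,   0.        , 254.99924008],
       [  0.        , 386.25622891, 187.70487978],
       [  0.        ,   0.        ,   1.        ]]), 'R': array([[ 0.47327215,  0.88081047, -0.0136528 ],
       [ 0.57667663, -0.32149821, -0.75105457],
       [-0.66592608,  0.34757996, -0.66009895]]), 't': array([-253.48066807, -269.89165889, 1422.81668964])}
{'clock': 0.1, 'q': array([ 6.59005243e+01,  6.67119585e+00,  8.26319570e+01, -8.84575785e-04,
        9.07546615e+01, -2.16473388e+00]), 'joint_vel': array([-0.02951756, -0.03200147,  0.03422286, -0.01694569, -0.07251388,
       -0.00206617]), 'joint_efforts': array([ 2.08284902e-03, -7.22882080e+01, -6.23866725e+01,  7.82282953e-02,
        2.26081093e-02, -5.34387561e-05]), 'position': array([252.07923985, 625.98360253, 225.98069736]), 'orientation': array([[-9.27609841e-01,  3.73550296e-01, -3.97926024e-04],
       [ 3.73550507e-01,  9.27609378e-01, -9.27403578e-04],
       [ 2.26880307e-05, -1.00891415e-03, -9.99999491e-01]]), 'contact_force': array([ 0.11220861, -0.14534239,  0.4249411 ]), 'moment': array([-6.78209447e-06,  4.75715103e-02,  4.13672766e-02]), 'grip_force': 0.0, 'opening': 92.9802603887947}
```

View pics/top0b.png

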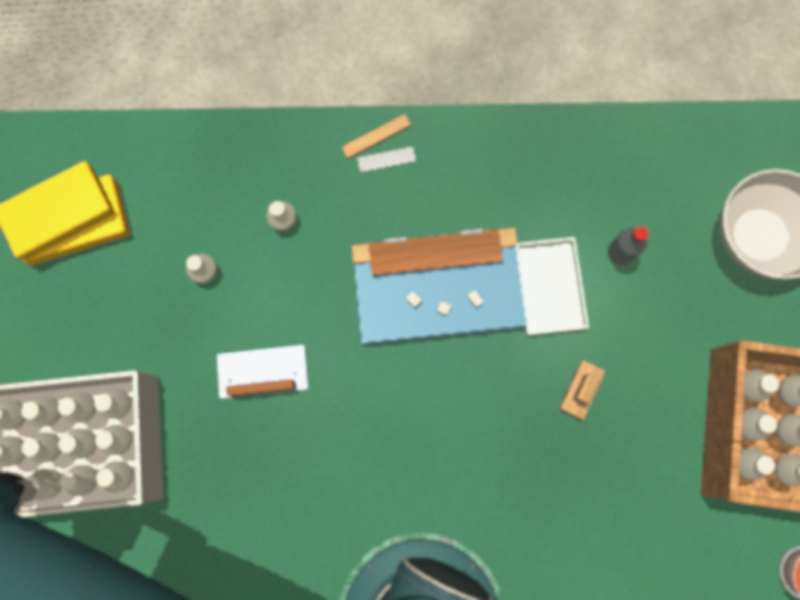

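View pics/scene0.png

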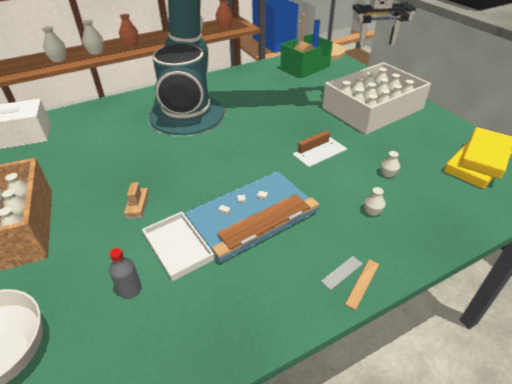

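The top view (800x600) shows the board at about (352–525, 230–343) with its lap on the +x side, and the tray to its right. The chips are near (414,299), (444,308) and (475,298). The scraper is at (583,390), the strip at (262,372) with its rail near the robot, and the bottle at (632,240). Next I'll enlarge crops.

```bash
cat > h.py <<'E'
import numpy as np,cv2
from rig import sensors,camera,get_calibration
def px2w(name,uv,z):
    c=get_calibration(name); K,R,t=c["mtx"],c["R"],c["t"]
    uv=np.atleast_2d(np.array(uv,float)); d=np.c_[(uv-K[:2,2])/K[0,0],np.ones(len(uv))]@R
    o=-R.T@t; z=np.broadcast_to(z,len(uv))
    return o+d*((z-o[2])/d[:,2])[:,None]
def w2px(name,X):
    c=get_calibration(name); p=(np.atleast_2d(X)@c["R"].T+c["t"])@c["mtx"].T
    return p[:,:2]/p[:,2:]
def crop(im,x0,y0,w,h,s,fn):
    a=cv2.resize(im[y0:y0+h,x0:x0+w,::-1],None,fx=s,fy=s,interpolation=cv2.INTER_CUBIC)
    for i in range(0,w,20): cv2.putText(a,str(x0+i),(int(i*s),10),0,.35,(0,0,255)); cv2.line(a,(int(i*s),12),(int(i*s),18),(0,0,255))
    for i in range(0,h,20): cv2.putText(a,str(y0+i),(0,int(i*s)+4),0,.35,(0,0,255)); cv2.line(a,(25,int(i*s)),(31,int(i*s)),(0,0,255))
    cv2.imwrite(fn,a)
E
python3 - <<'E'
import cv2
from h import crop
im=cv2.imread('pics/top0.png')[:,:,::-1]
crop(im,220,140,174,132,4.5,'pics/c1.png')
crop(im,130,205,80,60,8,'pics/c2.png')
E
```

```text
(no output)
```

View pics/c1.png

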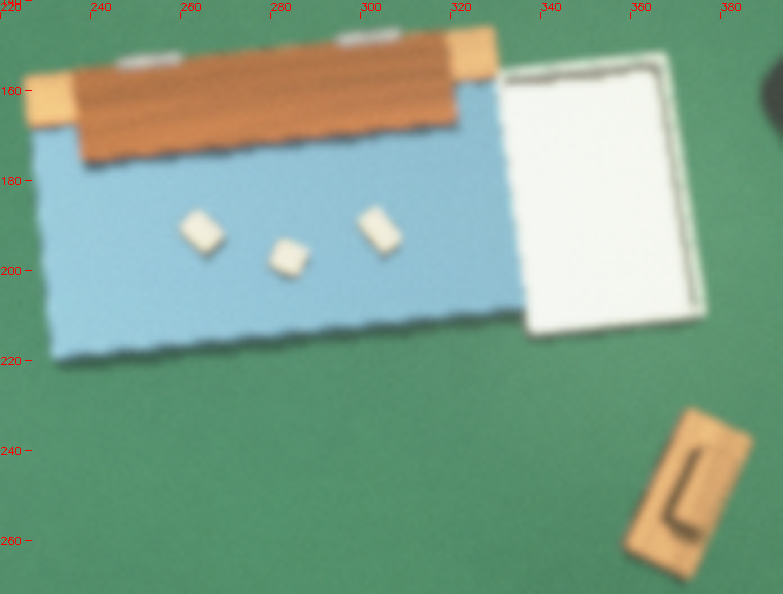

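View pics/c2.png

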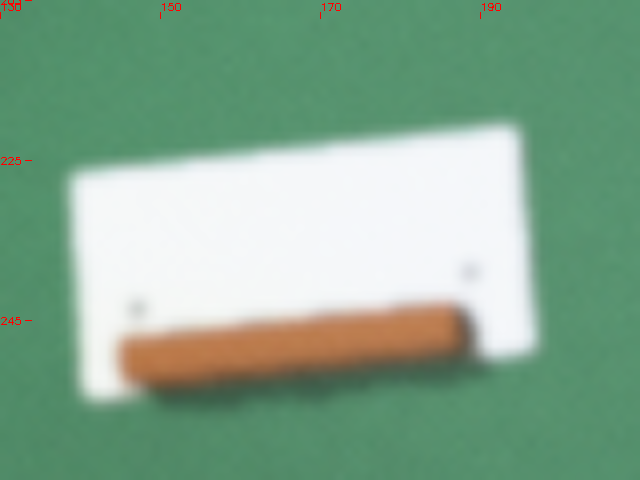

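The enlarged crops give clean corners: board near edge (231.8,219.3)–(336.7,209.3), lap front edge (238.9,176.2)–(321.6,167.8), scraper foot centred about (373,249), and strip plate corners (138.8,226.9), (195,220.6), (197.3,248.5), (140.6,255). I'll fit the poses now.

```bash
cat > fit.py <<'E'
from h import *
def fit(loc,W):
    loc=np.array(loc,float);W=np.array(W)[:,:2]
    a,b=loc-loc.mean(0),W-W.mean(0)
    th=np.arctan2((a[:,0]*b[:,1]-a[:,1]*b[:,0]).sum(),(a*b).sum())
    R=np.array([[np.cos(th),-np.sin(th)],[np.sin(th),np.cos(th)]])
    t=W.mean(0)-R@loc.mean(0); return th,t,np.linalg.norm(loc@R.T+t-W,axis=1)
E
python3 - <<'E'
from fit import *
np.set_printoptions(precision=1,suppress=True)
c1=lambda p:np.array(p)/4.5+[220,140]-.4
c2=lambda p:np.array(p)/8+[130,205]-.4
W=px2w("top",c1([(53,357),(525,312),(85,163),(457,125),(705,315),(528,335),(665,53)]),[30,30,45,45,22,22,22])
loc=[(-90,150),(-90,-150),(30,120),(30,-120),(-105,-260.5),(-105,-150.5),(65,-260.5)]
th,t,r=fit(loc,W);print("board",th,t,r)
B=(th,t)
Rt=np.array([[np.cos(th),-np.sin(th)],[np.sin(th),np.cos(th)]])
ch=px2w("top",c1([(202,231),(289,257),(380,231)]),43)
print("chips world",ch[:,:2],"board",(ch[:,:2]-t)@Rt)
W=px2w("top",c1([(690,408),(753,437),(690,580),(625,545)]),24)
print("scr",fit([(48,22),(48,-22),(-48,-22),(-48,22)],W))
W=px2w("top",c2([(70,175),(520,125),(538,348),(85,400)]),4)
print("strip",fit([(71,80),(71,-80),(-9,-80),(-9,80)],W))
W=px2w("top",c2([(120,343),(460,303),(468,350),(125,388)]),40)
print("rail",fit([(9,60),(9,-60),(-9,-60),(-9,60)],W))
c=get_calibration("wrist");print(c)
E
```

```text
board 0.09574761444045872 [583.2 -39.3] [1.3 2.8 3.3 1.8 0.8 1.5 2.4]
chips world [[ 557.2    6.5]
 [ 540.1  -47.7]
 [ 556.  -104.8]] board [[-21.5  48. ]
 [-43.7  -4.3]
 [-33.3 -62.6]]
scr (np.float64(-0.47366265651535233), array([ 393.5, -293.1]), array([0.9, 1.2, 0.9, 0.6]))
strip (np.float64(0.10456353539240684), array([401.6, 282.3]), array([1.6, 1.5, 1.2, 1.3]))
rail (np.float64(0.10715576593137245), array([399.7, 280.1]), array([1.1, 1.4, 0.7, 1.5]))
{'mtx': array([[267.6,   0. , 257.7],
       [  0. , 267.6, 191. ],
       [  0. ,   0. ,   1. ]]), 'tool_from_camera': array([[   0. ,   -1. ,   -0.3,   69.6],
       [   1. ,    0. ,    0. ,    0. ],
       [  -0. ,   -0.3,    1. , -158.3],
       [   0. ,    0. ,    0. ,    1. ]])}
```

Board at (583,-39), yaw 0.096 rad. Scraper at (393.5,-293), yaw -0.474 rad. Strip grip at (401,281), yaw 0.105 rad. Chips lie at board x -21 to -44 mm, so one 96 mm wide sweep at x = -33 covers all three. I'll move to above the scraper.

arm_command(
  rows="-0.027 -0.0233 0 0 0 0;-0.027 -0.0233 0 0 0 0;-0.027 -0.0233 0 0 0 0;-0.027 -0.0233 0 0 0 0;-0.027 -0.0233 0 0 0 0",
  jaw=0,
)

```text
clock: 0.52
position: [334.1, 466.1, 226.3]
orientation: [[-0.928, 0.373, -0.0], [0.373, 0.928, -0.0], [0.0, -0.0, -1.0]]
contact_force: [0.7, 0.3, 0.5]
opening: 93.1
grip_force: 0.0
```

arm_command(
  rows="-0.027 -0.0233 0 0 0 0;-0.027 -0.0233 0 0 0 0;-0.027 -0.0233 0 0 0 0;-0.027 -0.0233 0 0 0 0;-0.027 -0.0233 0 0 0 0",
)

```text
clock: 0.93
position: [415.8, 307.5, 226.5]
orientation: [[-0.928, 0.373, -0.0], [0.373, 0.928, -0.0], [0.0, -0.0, -1.0]]
contact_force: [0.3, 0.1, 0.3]
opening: 92.8
grip_force: 0.0
```

arm_command(
  rows="-0.027 -0.0233 0 0 0 0;-0.027 -0.0233 0 0 0 0;-0.027 -0.0233 0 0 0 0;-0.027 -0.0233 0 0 0 0;-0.027 -0.0233 0 0 0 0",
)

```text
clock: 1.35
position: [497.6, 148.9, 226.5]
orientation: [[-0.928, 0.373, -0.0], [0.373, 0.928, -0.0], [0.0, -0.0, -1.0]]
contact_force: [-0.1, -0.3, -0.2]
opening: 93.0
grip_force: 0.0
```

arm_command(
  rows="-0.0045 -0.03 0.007 0 0 0;-0.0045 -0.03 0.007 0 0 0;-0.0045 -0.03 0.007 0 0 0;-0.0045 -0.03 0.007 0 0 0;-0.0045 -0.03 0.007 0 0 0",
)

```text
clock: 1.77
position: [461.4, 1.8, 191.1]
orientation: [[-0.928, 0.373, -0.0], [0.373, 0.928, -0.0], [0.0, -0.0, -1.0]]
contact_force: [0.9, -0.3, 0.1]
opening: 93.1
grip_force: 0.0
```

arm_command(
  rows="-0.0045 -0.03 0.007 0 0 0;-0.0045 -0.03 0.007 0 0 0;-0.0045 -0.03 0.007 0 0 0;-0.0045 -0.03 0.007 0 0 0;-0.0045 -0.03 0.007 0 0 0",
)

```text
clock: 2.18
position: [426.2, -145.7, 156.2]
orientation: [[-0.928, 0.373, 0.0], [0.373, 0.928, 0.0], [-0.0, 0.0, -1.0]]
contact_force: [1.3, 0.5, -0.5]
opening: 93.0
grip_force: 0.0
```

arm_command(
  rows="-0.0045 -0.03 0.007 0 0 0;-0.0045 -0.03 0.007 0 0 0;-0.0045 -0.03 0.007 0 0 0;-0.0045 -0.03 0.007 0 0 0;-0.0045 -0.03 0.007 0 0 0.089",
)

```text
clock: 2.6
position: [391.0, -293.3, 121.2]
orientation: [[-0.891, 0.453, -0.0], [0.453, 0.891, 0.0], [0.0, 0.0, -1.0]]
contact_force: [-0.0, -0.8, -0.5]
opening: 92.9
grip_force: 0.0
```

```bash
cat > go.py <<'E'
# usage: go.py x y z [yaw of tool y, deg]: prints shift in tool axes (m) and turn about tool z (rad)
import sys; from h import *
np.set_printoptions(precision=4,suppress=True)
s=sensors.observe(); P,R=s["position"],s["orientation"]; a=[float(v) for v in sys.argv[1:]]
yaw=np.degrees(np.arctan2(R[1,1],R[0,1]))
print("t",s["clock"],"P",P,"yawY",yaw,"tilt",R[:2,2],"q",s["q"].round(1),"F",s["contact_force"].round(1),"open",s["opening"],"grip",s["grip_force"])
print("tool shift",R.T@(np.array(a[:3])-P)/1000)
if len(a)>3: print("turn z",-np.radians((a[3]-yaw+180)%360-180))
E
python3 go.py 393.5 -293 37 62.9
```

```text
t 2.6 P [ 391.0273 -293.3458  121.19  ] yawY 63.05246875489495 tilt [-0.  0.] q [ -39.9  -14.4  112.5    0.    82.  -102.9] F [-0.  -0.8 -0.5] open 92.8747951699411 grip 0.0
tool shift [-0.002   0.0014  0.0842]
turn z 0.002661081779333175
```

arm_command(
  rows="-0.001 0.001 0.02 0 0 0;-0.001 0 0.02 0 0 0;0 0 0.02 0 0 0;0 0 0.0142 0 0 0;0 0 0.009 0 0 0",
)

```text
clock: 3.02
position: [393.3, -291.5, 36.5]
orientation: [[-0.891, 0.455, -0.002], [0.455, 0.891, 0.001], [0.002, 0.001, -1.0]]
contact_force: [-0.3, 0.7, -0.3]
opening: 93.0
grip_force: 0.0
```

arm_command(
  rows="0 0 0 0 0 0;0 0 0 0 0 0;0 0 0 0 0 0;0 0 0 0 0 0;0 0 0 0 0 0",
  jaw=1,
  squeeze=30,
)

```text
clock: 3.43
position: [394.4, -292.2, 39.3]
orientation: [[-0.891, 0.454, 0.001], [0.454, 0.891, -0.001], [-0.001, -0.0, -1.0]]
contact_force: [-0.5, -0.3, 0.1]
opening: 64.5
grip_force: 0.0
```

arm_command(
  rows="0 0 0 0 0 0;0 0 0 0 0 0;0 0 0 0 0 0;0 0 0 0 0 0",
)

```text
clock: 3.77
position: [394.1, -292.0, 38.5]
orientation: [[-0.891, 0.454, 0.0], [0.454, 0.891, -0.0], [-0.0, 0.0, -1.0]]
contact_force: [-0.4, 0.1, 0.1]
opening: 37.3
grip_force: 0.0
```

```bash
python3 go.py 393.5 -293 37 62.9
```

```text
t 3.7667 P [ 394.064  -291.9897   38.5281] yawY 62.96867783929994 tilt [ 0.0001 -0.    ] q [ -39.5  -10.1  116.9    0.    73.2 -102.5] F [-0.4  0.1  0.1] open 37.34522782626923 grip 0.0
tool shift [ 0.     -0.0012  0.0015]
turn z 0.0011986544189394616
```

arm_command(
  rows="0 0 0 0 0 0;0 0 0 0 0 0;0 0 0 0 0 0;0 0 0 0 0 0;0 0 0 0 0 0",
)

```text
clock: 4.18
position: [394.0, -291.9, 38.4]
orientation: [[-0.891, 0.455, -0.0], [0.455, 0.891, 0.0], [0.0, 0.0, -1.0]]
contact_force: [0.2, 0.4, -0.4]
opening: 21.7
grip_force: 30.0
```

arm_command(
  rows="0 0 0 0 0 0;0 0 0 0 0 0;0 0 -0.01 0 0 0;0 0 -0.02 0 0 0;0 0 -0.02 0 0 0",
)

```text
clock: 4.6
position: [393.7, -291.7, 89.1]
orientation: [[-0.891, 0.455, -0.001], [0.455, 0.891, 0.001], [0.001, 0.0, -1.0]]
contact_force: [0.7, 0.5, -0.7]
opening: 22.0
grip_force: 30.0
```

```bash
python3 - <<'E'
import numpy as np
th=.0957;R=np.array([[np.cos(th),-np.sin(th)],[np.sin(th),np.cos(th)]])
for n,p in dict(start=(-33,102),end=(-33,-168),drop=(-190,-100)).items(): print(n,R@p+[583.2,-39.3])
E
python3 go.py 540.6 59.1 130 95.5
```

```text
start [540.60449291  59.07999175]
end [ 566.40406993 -209.68455544]
drop [ 403.62479162 -156.99768279]
t 4.6 P [ 393.6689 -291.6994   89.1383] yawY 62.96650181071853 tilt [-0.0011  0.0009] q [ -39.5  -12.9  114.2   -0.    78.7 -102.5] F [ 0.7  0.5 -0.7] open 21.964085862091768 grip 29.996204674243927
tool shift [ 0.0286  0.3793 -0.0407]
turn z -0.5678166605945748
```

arm_command(
  rows="0.002 0.025 -0.008 0 0 0;0.002 0.025 -0.008 0 0 0;0.002 0.025 -0.008 0 0 0;0.002 0.025 -0.008 0 0 0;0.002 0.025 -0.008 0 0 0",
)

```text
clock: 5.02
position: [442.2, -175.0, 129.7]
orientation: [[-0.891, 0.455, 0.001], [0.455, 0.891, -0.0], [-0.001, 0.0, -1.0]]
contact_force: [-0.2, -0.6, -1.2]
opening: 22.1
grip_force: 30.0
```

arm_command(
  rows="0.002 0.025 0 0 0 0;0.002 0.025 0 0 0 0;0.002 0.025 0 0 0 0;0.002 0.025 0 0 0 0;0.002 0.025 0 0 0 0",
)

```text
clock: 5.43
position: [490.2, -59.0, 129.3]
orientation: [[-0.891, 0.454, 0.001], [0.454, 0.891, -0.0], [-0.001, 0.0, -1.0]]
contact_force: [-0.1, -0.3, -0.3]
opening: 21.7
grip_force: 30.0
```

arm_command(
  rows="0.002 0.026 0 0 0 0;0.002 0.026 0 0 0 0;0.002 0.026 0 0 0 0;0.002 0.026 0 0 0 0;0.002 0.025 0 0 0 0",
)

```text
clock: 5.85
position: [539.9, 60.6, 129.2]
orientation: [[-0.891, 0.454, 0.0], [0.454, 0.891, 0.0], [-0.0, 0.0, -1.0]]
contact_force: [0.1, -0.0, -0.5]
opening: 22.0
grip_force: 30.0
```

arm_command(
  rows="0 0 0 0 0 -0.1135;0 0 0 0 0 -0.1135;0 0 0 0 0 -0.1135;0 0 0 0 0 -0.1135;0 0 0 0 0 -0.1135",
)

```text
clock: 6.27
position: [539.6, 59.3, 129.1]
orientation: [[-0.995, -0.101, 0.0], [-0.101, 0.995, 0.0], [-0.0, -0.0, -1.0]]
contact_force: [-0.3, -0.3, -1.1]
opening: 22.0
grip_force: 30.0
```

arm_command(
  rows="0 0 0 0 0 0;0 0 0 0 0 0",
)

```text
clock: 6.43
position: [539.6, 59.2, 129.0]
orientation: [[-0.996, -0.092, 0.0], [-0.092, 0.996, -0.0], [-0.0, -0.0, -1.0]]
contact_force: [0.3, 0.6, -2.2]
opening: 21.9
grip_force: 30.0
```

```bash
python3 go.py 540.6 59.1 70 95.5; python3 - <<'E'
from h import *
im=camera("top"); cv2.imwrite("pics/t2.png",im[:,:,::-1]); crop(im,215,135,180,135,4.4,"pics/c3.png")
E
```

```text
t 6.4333 P [539.5881  59.2184 128.9584] yawY 95.27472671117151 tilt [ 0.0002 -0.    ] q [  3.6  -7.5 105.8  -0.   81.7 -91.7] F [ 0.3  0.6 -2.2] open 21.868648228171065 grip 29.9955877661705
tool shift [-0.001  -0.0002  0.059 ]
turn z -0.003931760606853056
```

View pics/c3.png

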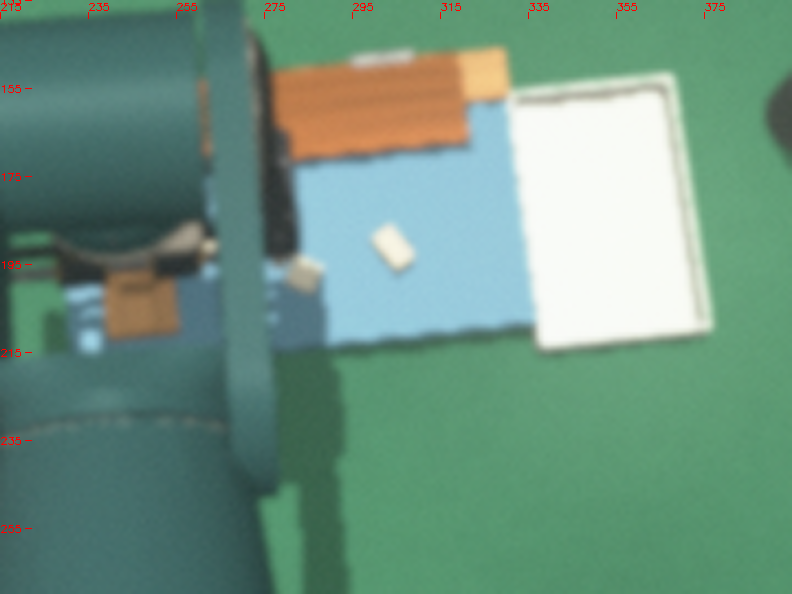

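The scraper is held upright over the +y end of the board, and chip0 is just visible beyond the foot at (205,245). I'll lower it to about 1.5 mm above the board.

arm_command(
  rows="-0.001 0 0.018 0 0 -0.004;0 0 0.018 0 0 0;0 0 0.014 0 0 0;0 0 0.008 0 0 0;0 0 0 0 0 0",
)

```text
clock: 6.9
position: [540.1, 59.3, 69.1]
orientation: [[-0.995, -0.098, -0.002], [-0.098, 0.995, -0.0], [0.002, 0.0, -1.0]]
contact_force: [0.4, 0.5, -1.9]
opening: 21.8
grip_force: 30.0
```

arm_command(
  rows="0 0 0 0 0 0;0 0 0 0 0 0;0 0 0 0 0 0",
)

```text
clock: 7.15
position: [540.9, 59.3, 71.1]
orientation: [[-0.995, -0.099, 0.001], [-0.099, 0.995, 0.0], [-0.001, -0.0, -1.0]]
contact_force: [-0.3, -0.8, -0.8]
opening: 22.0
grip_force: 30.0
```

```bash
python3 go.py 566.4 -209.7 69.5 95.5
```

```text
t 7.15 P [540.8768  59.3247  71.1445] yawY 95.68704611379154 tilt [0.0009 0.    ] q [  3.6  -4.8 108.9  -0.   75.8 -92.1] F [-0.3 -0.8 -0.8] open 22.03843680660122 grip 29.999705851078033
tool shift [ 0.0013 -0.2702  0.0017]
turn z 0.003264570538722569
```

arm_command(
  rows="0 0 0.0012 0 0 0.003;0 -0.006 0 0 0 0;0 -0.012 0 0 0 0;0 -0.012 0 0 0 0;0 -0.012 0 0 0 0",
)

```text
clock: 7.57
position: [544.7, 16.0, 69.4]
orientation: [[-0.995, -0.096, 0.0], [-0.096, 0.995, -0.0], [-0.0, -0.0, -1.0]]
contact_force: [-0.1, -0.1, -1.5]
opening: 22.0
grip_force: 30.0
```

arm_command(
  rows="0 -0.012 0 0 0 0;0 -0.012 0 0 0 0;0 -0.012 0 0 0 0;0 -0.012 0 0 0 0;0 -0.012 0 0 0 0",
)

```text
clock: 7.98
position: [550.5, -43.6, 69.2]
orientation: [[-0.995, -0.096, -0.0], [-0.096, 0.995, -0.0], [0.0, -0.0, -1.0]]
contact_force: [-0.6, 0.5, -1.6]
opening: 22.1
grip_force: 30.0
```

arm_command(
  rows="0 -0.012 0 0 0 0;0 -0.012 0 0 0 0;0 -0.012 0 0 0 0;0 -0.012 0 0 0 0;0 -0.012 0 0 0 0",
)

```text
clock: 8.4
position: [556.3, -103.1, 69.2]
orientation: [[-0.995, -0.097, -0.0], [-0.097, 0.995, -0.0], [0.0, -0.0, -1.0]]
contact_force: [-0.5, -0.0, -1.4]
opening: 21.9
grip_force: 30.0
```

```bash
python3 go.py 566.4 -209.7 69.5 95.5; python3 - <<'E'
from h import *
im=camera("top"); crop(im,215,135,180,135,4.4,"pics/c4.png")
E
```

```text
t 8.4 P [ 556.2858 -103.1171   69.2206] yawY 95.54148282745476 tilt [-0.0001 -0.    ] q [ -13.1   -1.9  106.3   -0.    75.6 -108.6] F [-0.5 -0.  -1.4] open 21.929031745409315 grip 30.000053644180298
tool shift [ 0.0002 -0.1071 -0.0003]
turn z 0.0007240119221222157
```

View pics/c4.png

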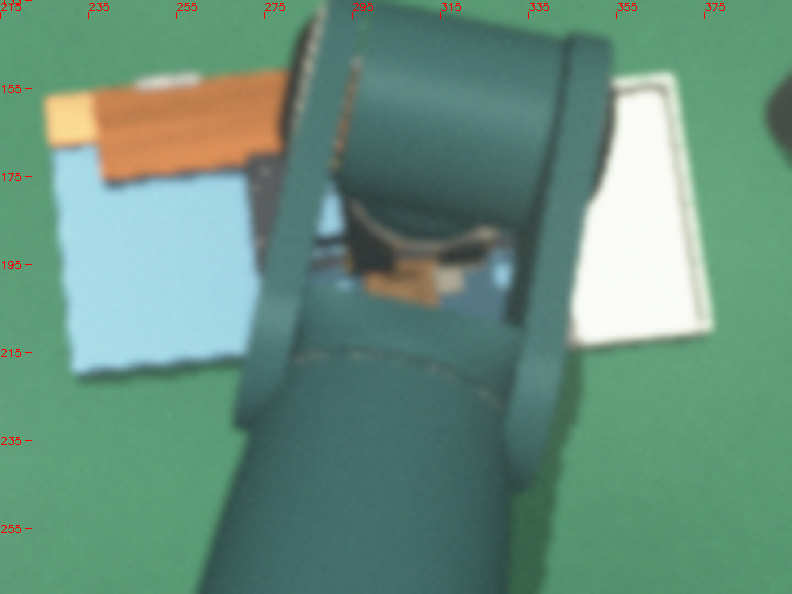

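The swept part of the board is clear and a chip is riding in front of the foot at (450,280). I'll continue the sweep over the end.

arm_command(
  rows="0 -0.012 0 0 0 0;0 -0.012 0 0 0 0;0 -0.012 0 0 0 0;0 -0.012 0 0 0 0;0 -0.012 0 0 0 0",
)

```text
clock: 8.87
position: [562.1, -162.9, 69.3]
orientation: [[-0.995, -0.097, 0.0], [-0.097, 0.995, -0.0], [-0.0, -0.0, -1.0]]
contact_force: [0.4, 0.3, -2.1]
opening: 21.6
grip_force: 30.0
```

arm_command(
  rows="0 -0.012 0 0 0 0;0 -0.012 0 0 0 0;0 -0.012 0 0 0 0;0 -0.012 0 0 0 0;0 0 0 0 0 0",
)

```text
clock: 9.28
position: [566.8, -211.5, 69.2]
orientation: [[-0.995, -0.095, 0.0], [-0.095, 0.995, -0.0], [0.0, -0.0, -1.0]]
contact_force: [0.2, -0.5, -1.3]
opening: 22.0
grip_force: 30.0
```

arm_command(
  rows="0 0.01 -0.005 0 0 0;0 0.02 -0.02 0 0 0;0 0.025 -0.025 0 0 0;0.03 0.02 -0.015 0 0 0;0.04 0 0 0 0 0",
)

```text
clock: 9.7
position: [490.9, -138.3, 137.6]
orientation: [[-0.995, -0.1, 0.004], [-0.1, 0.995, -0.0], [-0.004, -0.001, -1.0]]
contact_force: [0.4, -1.3, -0.4]
opening: 22.1
grip_force: 30.0
```

arm_command(
  rows="0.04 0 0 0 0 0;0.04 0 0 0 0 0;0.02 0 0 0 0 0;0 0 0 0 0 0;0 0 0 0 0 0",
)

```text
clock: 10.12
position: [389.9, -150.7, 135.0]
orientation: [[-0.995, -0.096, 0.002], [-0.096, 0.995, -0.001], [-0.002, -0.001, -1.0]]
contact_force: [-0.1, -0.9, -1.6]
opening: 21.6
grip_force: 30.0
```

```bash
python3 go.py 403 -152 38.5 95.5; python3 - <<'E'
from h import *
im=camera("top"); crop(im,215,135,180,135,4.4,"pics/c5.png")
E
```

```text
t 10.1167 P [ 389.9495 -150.7187  135.0467] yawY 95.51429974727041 tilt [ 0.0021 -0.0007] q [ -24.6  -25.3  119.3    0.    85.9 -120.2] F [-0.1 -0.9 -1.6] open 21.646730662860627 grip 29.999696016311646
tool shift [-0.0127 -0.0024  0.0966]
turn z 0.00024957767207154524
```

View pics/c5.png

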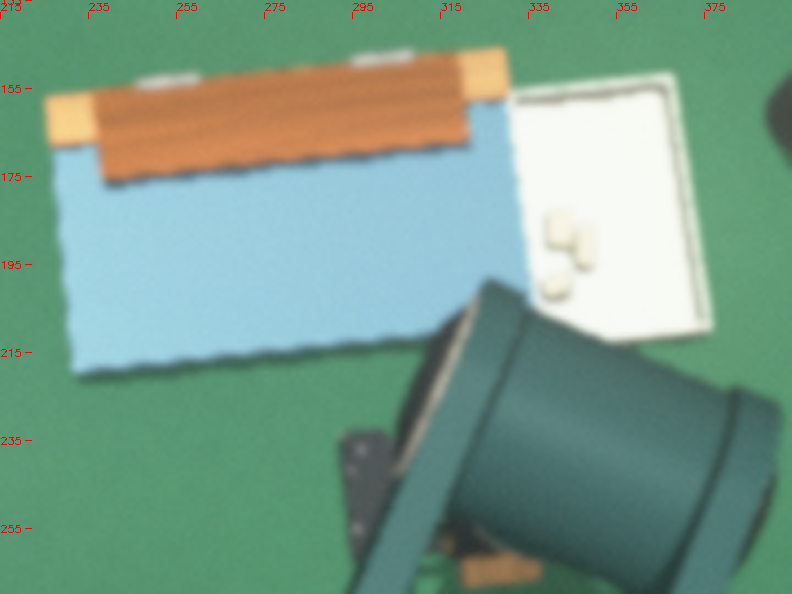

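All three chips lie in the tray, at crop pixels (560,230), (585,247) and (555,288). The board is clear. I'll set the scraper down here on the bench.

arm_command(
  rows="0 0 0.025 0 0 0;0 0 0.025 0 0 0;0 0 0.025 0 0 0;0 0 0.013 0 0 0;0 0 0.004 0 0 0",
)

```text
clock: 10.58
position: [389.9, -150.2, 39.7]
orientation: [[-0.995, -0.097, -0.004], [-0.097, 0.995, 0.002], [0.003, 0.002, -1.0]]
contact_force: [0.1, 0.5, -1.6]
opening: 21.9
grip_force: 30.0
```

arm_command(
  rows="0 0 0 0 0 0;0 0 0 0 0 0;0 0 0.001 0 0 0;0 0 0.001 0 0 0;0 0 0 0 0 0",
)

```text
clock: 11.0
position: [390.5, -151.3, 40.8]
orientation: [[-0.995, -0.097, 0.001], [-0.097, 0.995, -0.0], [-0.001, -0.0, -1.0]]
contact_force: [0.1, 0.4, -1.9]
opening: 22.4
grip_force: 30.0
```

```bash
python3 go.py 390 -151 38.5 95.5
```

```text
t 11.0 P [ 390.5389 -151.2778   40.8089] yawY 95.54311350325803 tilt [ 0.0009 -0.0004] q [ -24.7  -20.8  125.1    0.    75.6 -120.2] F [ 0.1  0.4 -1.9] open 22.387353763339927 grip 29.999761283397675
tool shift [0.0005 0.0003 0.0023]
turn z 0.0007524725839221252
```

arm_command(
  rows="0 0 0.001 0 0 0;0 0 0.001 0 0 0;0 0 0 0 0 0;0 0 0 0 0 0;0 0 0 0 0 0",
)

```text
clock: 11.42
position: [390.2, -151.2, 38.3]
orientation: [[-0.995, -0.096, 0.0], [-0.096, 0.995, -0.0], [-0.0, -0.0, -1.0]]
contact_force: [0.8, -0.5, -1.0]
opening: 21.9
grip_force: 30.0
```

arm_command(
  rows="0 0 0 0 0 0;0 0 0 0 0 0;0 0 0 0 0 0;0 0 0 0 0 0;0 0 0 0 0 0",
  jaw=0,
)

```text
clock: 11.83
position: [390.2, -151.2, 38.3]
orientation: [[-0.995, -0.097, 0.0], [-0.097, 0.995, -0.0], [-0.0, -0.0, -1.0]]
contact_force: [-0.3, -0.5, -0.1]
opening: 50.5
grip_force: 0.0
```

arm_command(
  rows="0 0 0 0 0 0;0 0 0 0 0 0;0 0 0 0 0 0;0 0 0 0 0 0;0 0 -0.01 0 0 0",
)

```text
clock: 12.25
position: [389.4, -150.8, 47.0]
orientation: [[-0.995, -0.097, -0.002], [-0.097, 0.995, 0.001], [0.002, 0.001, -1.0]]
contact_force: [-1.2, 0.3, -2.1]
opening: 83.9
grip_force: 0.0
```

arm_command(
  rows="0 0 -0.025 0 0 0;0 0 -0.025 0 0 0;0 0 -0.025 0 0 0;0 0.01 -0.025 0 0 0;0 0.03 0 0 0 0",
)

```text
clock: 12.67
position: [387.7, -113.2, 153.9]
orientation: [[-0.996, -0.094, 0.006], [-0.094, 0.996, -0.003], [-0.005, -0.003, -1.0]]
contact_force: [1.0, 0.5, 1.7]
opening: 92.8
grip_force: 0.0
```

```bash
python3 go.py 400.6 281 90 6.0
```

```text
t 12.6667 P [ 387.7121 -113.1567  153.8699] yawY 95.38869135518239 tilt [ 0.0055 -0.0027] q [ -19.9  -28.2  119.4   -0.    88.4 -115.3] F [1.  0.5 1.7] open 92.76368017370393 grip 0.0
tool shift [-0.0495  0.3914  0.0629]
turn z 1.5601269781969247
```

arm_command(
  rows="-0.0035 0.028 0 0 0 0;-0.0035 0.028 0 0 0 0;-0.0035 0.028 0 0 0 0;-0.0035 0.028 0 0 0 0;-0.0035 0.028 0 0 0 0",
)

```text
clock: 13.08
position: [390.0, 31.0, 149.3]
orientation: [[-0.995, -0.096, 0.001], [-0.096, 0.995, 0.0], [-0.001, -0.0, -1.0]]
contact_force: [1.1, -0.6, -0.9]
opening: 93.0
grip_force: 0.0
```

arm_command(
  rows="-0.0035 0.028 0 0 0 0;-0.0035 0.028 0 0 0 0;-0.0035 0.028 0 0 0 0;-0.0035 0.028 0 0 0 0;-0.0035 0.028 0 0 0 0",
)

```text
clock: 13.5
position: [393.9, 172.2, 149.2]
orientation: [[-0.995, -0.097, 0.001], [-0.097, 0.995, 0.0], [-0.001, 0.0, -1.0]]
contact_force: [0.2, 0.2, -0.9]
opening: 93.1
grip_force: 0.0
```

arm_command(
  rows="-0.0035 0.028 0.004 0 0 0;-0.0035 0.028 0.004 0 0 0;-0.0035 0.028 0.004 0 0 0;-0.0035 0.028 0.004 0 0 0;0 0 0 0 0 0.12",
)

```text
clock: 13.92
position: [396.8, 286.9, 132.1]
orientation: [[-1.0, 0.019, -0.001], [0.019, 1.0, 0.0], [0.001, 0.0, -1.0]]
contact_force: [0.7, -0.8, 0.3]
opening: 92.8
grip_force: 0.0
```

arm_command(
  rows="0 0 0.002 0 0 0.12;0 0 0.002 0 0 0.12;0 0 0.002 0 0 0.12;0 0 0.002 0 0 0.12;0 0 0.002 0 0 0.12",
)

```text
clock: 14.33
position: [397.3, 283.6, 123.0]
orientation: [[-0.809, 0.588, 0.0], [0.588, 0.809, 0.0], [-0.0, 0.0, -1.0]]
contact_force: [0.2, -0.5, 0.1]
opening: 92.7
grip_force: 0.0
```

arm_command(
  rows="0 0 0.002 0 0 0.12;0 0 0.002 0 0 0.12;0 0 0.002 0 0 0.12;0 0 0.002 0 0 0.12;0 0 0.002 0 0 0.12",
)

```text
clock: 14.75
position: [397.3, 283.6, 113.0]
orientation: [[-0.335, 0.942, 0.0], [0.942, 0.335, 0.0], [0.0, 0.0, -1.0]]
contact_force: [-0.5, -0.2, -0.4]
opening: 93.1
grip_force: 0.0
```

arm_command(
  rows="0 0 0 0 0 0.12;0 0 0 0 0 0.12;0 0 0 0 0 0;0 0 0 0 0 0;0 0 0 0 0 0",
)

```text
clock: 15.17
position: [397.3, 283.6, 112.6]
orientation: [[-0.112, 0.994, 0.0], [0.994, 0.112, 0.0], [0.0, 0.0, -1.0]]
contact_force: [-0.9, -0.3, -0.5]
opening: 93.1
grip_force: 0.0
```

```bash
python3 go.py 400.6 281 18 6.0;  python3 - <<'E'
from h import *
im=camera("wrist"); cv2.imwrite("pics/w1.png",im[:,:,::-1])
E
```

```text
t 15.1667 P [397.2952 283.5707 112.6414] yawY 6.403457694526698 tilt [0.0002 0.0001] q [ 32.5 -14.2 113.1  -0.   81.1  26.1] F [-0.9 -0.3 -0.5] open 93.06880881501648 grip 0.0
tool shift [-0.0029  0.003   0.0946]
turn z 0.007041665161996554
```

View pics/w1.png

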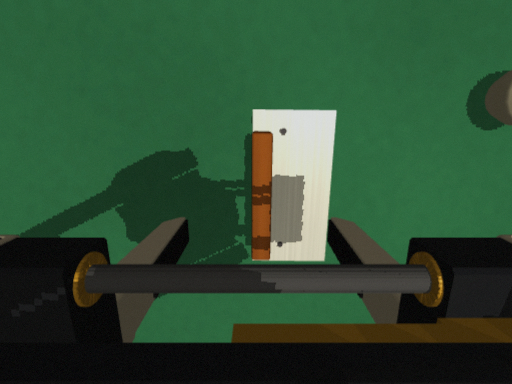

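The wrist view shows the rail's top between u 253 and 271, v 132 to 259, and the plate corners at (253,110), (335,111), (325,262) and (252,262). I'll check these against the pose from the top camera.

```bash
python3 - <<'E'
from fit import *
np.set_printoptions(precision=1,suppress=True)
s=sensors.observe();P,R=s["position"],s["orientation"]
c=get_calibration("wrist");K=c["mtx"];T=c["tool_from_camera"]
def w(uv,z):
    uv=np.array(uv,float);d=np.c_[(uv-K[:2,2])/K[0,0],np.ones(len(uv))]@T[:3,:3].T@R.T
    o=R@T[:3,3]+P; return o+d*((z-o[2])/d[:,2])[:,None]
print("plate",fit([(-9,80),(71,80),(71,-80),(-9,-80)],w([(253,110),(335,111),(325,262),(252,262)],4)))
print("rail",fit([(-9,60),(9,60),(9,-60),(-9,-60)],w([(253,133),(271.5,133),(270,253),(253,253)],40)))
E
```

```text
plate (np.float64(0.10752063166633358), array([402. , 282.8]), array([1.2, 0.9, 0.7, 0.8]))
rail (np.float64(0.10924879139620174), array([401.7, 288. ]), array([4.4, 4.3, 4.3, 4.3]))
```

arm_command(
  rows="-0.0015 0.0025 0.02 0 0 0.004;0 0.002 0.025 0 0 0;0 0 0.025 0 0 0;0 0 0.014 0 0 0;0 0 0.006 0 0 0",
)

```text
clock: 15.63
position: [401.0, 281.9, 20.0]
orientation: [[-0.106, 0.994, -0.002], [0.994, 0.106, -0.002], [-0.001, -0.003, -1.0]]
contact_force: [0.3, -0.6, 0.4]
opening: 93.1
grip_force: 0.0
```

arm_command(
  rows="0 0 0.001 0 0 0;0 0 0.001 0 0 0;0 0 0 0 0 0;0 0 0 0 0 0;0 0 0 0 0 0",
)

```text
clock: 16.05
position: [402.3, 282.8, 21.1]
orientation: [[-0.104, 0.995, 0.001], [0.995, 0.104, 0.001], [0.001, 0.001, -1.0]]
contact_force: [-0.4, 0.6, -0.1]
opening: 93.1
grip_force: 0.0
```

```bash
python3 go.py 401.8 282.5 18 6.16
```

```text
t 16.05 P [402.2582 282.7754  21.1464] yawY 5.9476886424517375 tilt [0.0011 0.0007] q [ 32.1  -8.8 117.6  -0.   71.2  26.2] F [-0.4  0.6 -0.1] open 93.08868611250017 grip 0.0
tool shift [-0.0002 -0.0005  0.0031]
turn z -0.0037055322285960376
```

arm_command(
  rows="0 -0.0005 0.002 0 0 -0.003;0 0 0.001 0 0 0;0 0 0 0 0 0;0 0 0 0 0 0;0 0 0 0 0 0",
  jaw=1,
  squeeze=50,
)

```text
clock: 16.47
position: [401.4, 282.5, 17.3]
orientation: [[-0.106, 0.994, -0.0], [0.994, 0.106, -0.0], [-0.0, -0.0, -1.0]]
contact_force: [-0.4, -0.8, -0.4]
opening: 64.1
grip_force: 0.0
```

arm_command(
  rows="0 0 0 0 0 0;0 0 0 0 0 0;0 0 0 0 0 0;0 0 0 0 0 0;0 0 0 0 0 0",
)

```text
clock: 16.88
position: [401.4, 282.5, 17.3]
orientation: [[-0.106, 0.994, 0.0], [0.994, 0.106, 0.0], [0.0, 0.0, -1.0]]
contact_force: [0.7, 0.3, 0.2]
opening: 31.1
grip_force: 0.0
```

arm_command(
  rows="0 0 0 0 0 0;0 0 0 0 0 0;0 0 0 0 0 0;0 0 0 0 0 0;0 0 0 0 0 0",
)

```text
clock: 17.3
position: [401.4, 282.4, 17.2]
orientation: [[-0.106, 0.994, -0.0], [0.994, 0.106, -0.0], [-0.0, -0.0, -1.0]]
contact_force: [-0.3, 0.6, -0.4]
opening: 17.8
grip_force: 50.0
```

```bash
python3 go.py 401.8 282.5 18 6.16
```

```text
t 17.3 P [401.3657 282.4278  17.22  ] yawY 6.099179745454918 tilt [-0.0001 -0.0001] q [ 32.2  -8.6 117.8  -0.   70.8  26.1] F [-0.3  0.6 -0.4] open 17.773288956856234 grip 49.999346137046814
tool shift [ 0.      0.0004 -0.0008]
turn z -0.001061513693712905
```

arm_command(
  rows="0 0 -0.01 0 0 0;0 0 -0.025 0 0 0;0 0 -0.03 0 0 0;0 0 -0.03 0 0 0;0 0 -0.015 0 0 0",
)

```text
clock: 17.72
position: [402.0, 282.9, 131.5]
orientation: [[-0.106, 0.994, 0.003], [0.994, 0.106, 0.002], [0.002, 0.003, -1.0]]
contact_force: [0.7, -0.2, -2.2]
opening: 17.8
grip_force: 50.0
```

arm_command(
  rows="-0.022 0.006 0 0 0 0;-0.022 0.006 0 0 0 0;-0.022 0.006 0 0 0 0;-0.022 0.006 0 0 0 0;-0.022 0.006 0 0 0 0",
)

```text
clock: 18.13
position: [443.0, 175.2, 127.9]
orientation: [[-0.107, 0.994, 0.0], [0.994, 0.107, 0.0], [0.0, 0.0, -1.0]]
contact_force: [0.8, 0.2, -2.4]
opening: 18.1
grip_force: 50.0
```

arm_command(
  rows="-0.022 0.006 0 0 0 0;-0.022 0.006 0 0 0 0;-0.022 0.006 0 0 0 0;-0.022 0.006 0 0 0 0;-0.022 0.006 0 0 0 0",
)

```text
clock: 18.55
position: [484.6, 69.0, 127.9]
orientation: [[-0.106, 0.994, 0.0], [0.994, 0.106, -0.0], [-0.0, 0.0, -1.0]]
contact_force: [0.3, 0.0, -2.5]
opening: 17.3
grip_force: 50.0
```

arm_command(
  rows="-0.022 0.006 0 0 0 0;-0.022 0.006 0 0 0 0;-0.022 0.006 0 0 0 0;-0.022 0.006 0 0 0 0;-0.022 0.006 0 0 0 0",
)

```text
clock: 18.97
position: [526.1, -37.2, 127.9]
orientation: [[-0.106, 0.994, 0.0], [0.994, 0.106, -0.0], [-0.0, 0.0, -1.0]]
contact_force: [-0.4, 1.0, -2.5]
opening: 17.9
grip_force: 50.0
```

arm_command(
  rows="0 0 0 0 0 0.01;0 0 0 0 0 0;0 0 0 0 0 0",
)

```text
clock: 19.22
position: [525.7, -35.8, 127.5]
orientation: [[-0.096, 0.995, -0.0], [0.995, 0.096, 0.0], [0.0, -0.0, -1.0]]
contact_force: [0.6, 1.1, -3.5]
opening: 17.6
grip_force: 50.0
```

```bash
python3 go.py 526.5 -44.6 55 5.5; python3 - <<'E'
from h import *
im=camera("wrist"); cv2.imwrite("pics/w2.png",im[:,:,::-1])
E
```

```text
t 19.2167 P [525.7315 -35.8032 127.4632] yawY 5.519101279045642 tilt [-0.0002  0.0002] q [ -6.7  -9.5 107.7   0.   81.8 -12.2] F [ 0.6  1.1 -3.5] open 17.628196223892274 grip 49.99862730503082
tool shift [-0.0088 -0.0001  0.0725]
turn z 0.0003333802106884161
```

View pics/w2.png

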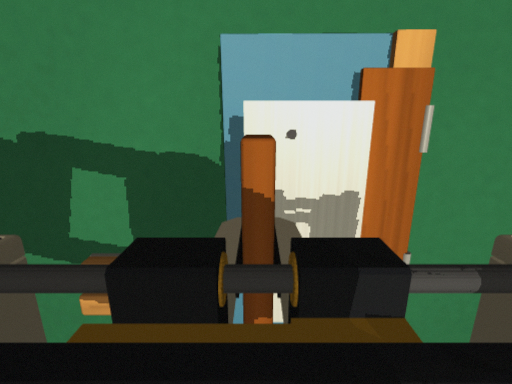

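The strip is held level and parallel to the lap. The lap's front-left corner is at (361,69) and the board's rear-left corner at (222,36). I'll cross-check the board pose from these points.

```bash
python3 - <<'E'
from fit import *
np.set_printoptions(precision=1,suppress=True)
s=sensors.observe();P,R=s["position"],s["orientation"]
c=get_calibration("wrist");K=c["mtx"];T=c["tool_from_camera"]
def w(uv,z):
    uv=np.array(uv,float);d=np.c_[(uv-K[:2,2])/K[0,0],np.ones(len(uv))]@T[:3,:3].T@R.T
    o=R@T[:3,3]+P; return (o+d*((np.array(z)-o[2])/d[:,2])[:,None])[:,:2]
th=.0957;B=np.array([[np.cos(th),-np.sin(th)],[np.sin(th),np.cos(th)]])
X=w([(361,69),(433,70),(222,36),(224,130),(243,101),(374,101)],[45,45,30,30,114,114])
print((X-[583.2,-39.3])@B, "expect (30,120),(90,120),(-90,150),(-90,?) ; strip (?,80)")
E
```

```text
[[ 29.9 120.7]
 [ 89.8 120. ]
 [-86.5 149.2]
 [-87.2  70.6]
 [-64.7  90.8]
 [ 15.1  90.9]] expect (30,120),(90,120),(-90,150),(-90,?) ; strip (?,80)
```

Agreement is within 1 mm. I'll lower the strip onto the open board, with its front edge about 15 mm short of the lap.

arm_command(
  rows="-0.004 0 0.02 0 0 0;-0.005 0 0.02 0 0 0;0 0 0.02 0 0 0;0 0 0.01 0 0 0;0 0 0.004 0 0 0",
)

```text
clock: 19.68
position: [525.9, -44.3, 51.8]
orientation: [[-0.097, 0.995, -0.002], [0.995, 0.097, 0.0], [0.001, -0.002, -1.0]]
contact_force: [-1.0, -0.4, -2.1]
opening: 18.3
grip_force: 50.0
```

arm_command(
  rows="0 0 0.001 0 0 0;0 0 0 0 0 0;0 0 0 0 0 0;0 0 0 0 0 0",
)

```text
clock: 20.02
position: [527.3, -45.0, 53.3]
orientation: [[-0.097, 0.995, 0.001], [0.995, 0.097, -0.0], [-0.0, 0.001, -1.0]]
contact_force: [0.1, 0.3, -2.4]
opening: 17.8
grip_force: 50.0
```

```bash
python3 go.py 526.5 -44.6 47.7 5.5
```

```text
t 20.0167 P [527.3223 -44.9878  53.3301] yawY 5.539857955567673 tilt [ 0.0014 -0.0002] q [ -7.6  -5.8 111.6  -0.   74.1 -13.2] F [ 0.1  0.3 -2.4] open 17.825772294378538 grip 49.99845564365387
tool shift [ 0.0005 -0.0008  0.0056]
turn z 0.00069565255776943
```

arm_command(
  rows="0 0 0.002 0 0 0;0 0 0.002 0 0 0;0 0 0.001 0 0 0;0 0 0 0 0 0;0 0 0 0 0 0",
)

```text
clock: 20.43
position: [526.8, -45.1, 47.2]
orientation: [[-0.096, 0.995, -0.0], [0.995, 0.096, -0.0], [-0.0, -0.0, -1.0]]
contact_force: [0.0, -0.1, -1.9]
opening: 17.9
grip_force: 50.0
```

arm_command(
  rows="0 0 0 0 0 0;0 0 0 0 0 0;0 0 0 0 0 0",
)

```text
clock: 20.68
position: [526.8, -45.1, 47.3]
orientation: [[-0.096, 0.995, 0.0], [0.995, 0.096, -0.0], [-0.0, 0.0, -1.0]]
contact_force: [0.8, -1.7, -2.7]
opening: 17.5
grip_force: 50.0
```

```bash
python3 go.py 570.3 -40.6 47.7 5.48
```

```text
t 20.6833 P [526.8334 -45.0739  47.2518] yawY 5.528474021975274 tilt [ 0. -0.] q [ -7.7  -5.5 111.9  -0.   73.6 -13.2] F [ 0.8 -1.7 -2.7] open 17.456779909829145 grip 49.998722076416016
tool shift [ 0.0003  0.0437 -0.0004]
turn z 0.0008460312851524879
```

Just about touching, and level. I'll slide it in under the lap.

arm_command(
  rows="0 0.004 0 0 0 0;0 0.005 0 0 0 0;0 0.005 0 0 0 0;0 0.005 0 0 0 0;0 0.005 0 0 0 0",
)

```text
clock: 21.1
position: [551.3, -42.7, 47.2]
orientation: [[-0.096, 0.995, -0.0], [0.995, 0.096, 0.0], [0.0, -0.0, -1.0]]
contact_force: [-1.3, 0.3, -0.5]
opening: 17.7
grip_force: 50.0
```

arm_command(
  rows="0 0.004 0 0 0 0;0 0.004 0 0 0 0;0 0.003 0 0 0 0;0 0.002 0 0 0 0;0 0 0 0 0 0",
)

```text
clock: 21.52
position: [564.1, -41.4, 47.3]
orientation: [[-0.096, 0.995, 0.0], [0.995, 0.096, 0.0], [0.0, 0.0, -1.0]]
contact_force: [0.8, 0.1, -0.9]
opening: 17.8
grip_force: 50.0
```

```bash
python3 go.py 570.3 -40.6 47.7 5.48
```

```text
t 21.5167 P [564.0781 -41.4383  47.261 ] yawY 5.531521695300021 tilt [0.0003 0.    ] q [ -6.8  -0.8 107.4   0.   73.3 -12.3] F [ 0.8  0.1 -0.9] open 17.770247746739315 grip 49.999035000801086
tool shift [ 0.0002  0.0063 -0.0004]
turn z 0.0008992232191944728
```

Another 6 mm to home. I'll advance in 1 mm rows and watch the x force.

arm_command(
  rows="0 0.001 0 0 0 0;0 0.001 0 0 0 0;0 0.001 0 0 0 0;0 0.001 0 0 0 0;0 0.001 0 0 0 0",
)

```text
clock: 21.93
position: [568.7, -41.0, 47.3]
orientation: [[-0.096, 0.995, 0.0], [0.995, 0.096, 0.0], [0.0, 0.0, -1.0]]
contact_force: [-1.1, -1.3, 0.2]
opening: 17.5
grip_force: 50.0
```

arm_command(
  rows="0 0.001 0 0 0 0;0 0.0005 0 0 0 0;0 0 0 0 0 0",
)

```text
clock: 22.18
position: [570.3, -40.9, 47.3]
orientation: [[-0.096, 0.995, 0.0], [0.995, 0.096, 0.0], [-0.0, 0.0, -1.0]]
contact_force: [-0.5, 0.2, -0.5]
opening: 17.4
grip_force: 50.0
```

arm_command(
  rows="0 0.001 0 0 0 0;0 0 0 0 0 0;0 0 0 0 0 0",
)

```text
clock: 22.43
position: [571.1, -40.8, 47.3]
orientation: [[-0.096, 0.995, -0.0], [0.995, 0.096, -0.0], [-0.0, -0.0, -1.0]]
contact_force: [-1.2, -1.8, 0.4]
opening: 17.8
grip_force: 50.0
```

arm_command(
  rows="0 0.001 0 0 0 0;0 0 0 0 0 0;0 0 0 0 0 0",
)

```text
clock: 22.68
position: [571.2, -40.9, 47.3]
orientation: [[-0.096, 0.995, -0.002], [0.995, 0.096, -0.0], [-0.0, -0.003, -1.0]]
contact_force: [-13.2, -2.9, 6.6]
opening: 18.0
grip_force: 50.0
```

arm_command(
  rows="0 0 0.0005 0 0 0;0 0 0 0 0 0;0 0 0 0 0 0",
)

```text
clock: 22.93
position: [571.1, -40.9, 47.2]
orientation: [[-0.096, 0.995, -0.002], [0.995, 0.096, -0.0], [-0.0, -0.002, -1.0]]
contact_force: [-16.3, -2.0, 11.9]
opening: 17.7
grip_force: 50.0
```

The strip is home against the batten: x force jumped to about -13 N at x = 571. I'll ease that push a little and press down slightly more.

arm_command(
  rows="0 -0.0004 0.0003 0 0 0;0 0 0 0 0 0;0 0 0 0 0 0;0 0 0 0 0 0;0 0 0 0 0 0",
)

```text
clock: 23.35
position: [571.2, -40.9, 47.2]
orientation: [[-0.096, 0.995, -0.001], [0.995, 0.096, -0.0], [-0.0, -0.001, -1.0]]
contact_force: [-14.1, -1.5, 13.1]
opening: 17.5
grip_force: 50.0
```

```bash
python3 go.py 571 -41 47.2 5.48; python3 - <<'E'
from h import *
th=.0957;B=np.array([[np.cos(th),-np.sin(th)],[np.sin(th),np.cos(th)]])
print("grip in board",(sensors.observe()["position"][:2]-[583.2,-39.3])@B)
a=camera("scene")[150:300,110:340,::-1]; b=camera("wrist")[:,:,::-1]
a=cv2.resize(a,(400,261),interpolation=cv2.INTER_CUBIC); b=cv2.resize(b,(400,300))
cv2.imwrite("pics/f1.png",np.vstack([a,b]))
E
```

```text
t 23.35 P [571.1806 -40.876   47.2489] yawY 5.533425759794575 tilt [-0.0013 -0.0003] q [ -6.6   0.2 106.5  -0.   73.4 -12.2] F [-14.1  -1.5  13.1] open 17.54107427753605 grip 50.02250075340271
tool shift [-0.0001 -0.0002  0.    ]
turn z 0.0009324554137949989
grip in board [-12.11501241  -0.42029352]
```

View pics/f1.png

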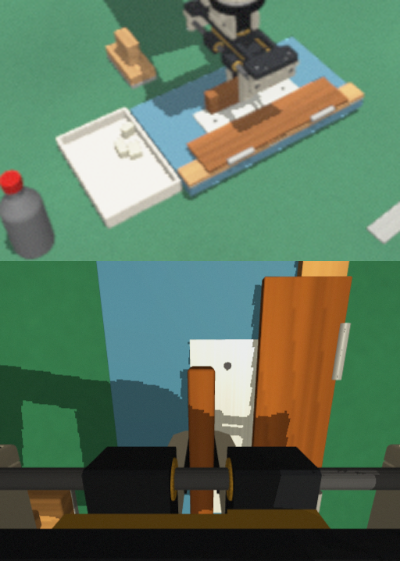

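The final view shows the strip tucked under a level lap, with the wrist image putting the lap's front edge at about (255,280–450). The chips are in the tray at (127,130–150) and the scraper stands upright on the bench at (130,55). The strip's grip point is at board (-12, 0), pressing with 13 N, so I'm handing in.

```bash
python3 -c "
from rig import workorder
print(workorder.hand_in())"
```

```text
the job is handed in; nothing more can be done
None
```

I handed the job in at about 23 s on the robot's clock, though it returned no verdict: the three chips are in the tray, the scraper is upright on the bench, and the strip is home and centred under the level lap, held by its rail and pressed down with about 13 N.

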